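Touch three chuck pads off on a hand-pinched bowl before trimming

ROBOT

A 6-joint arm with a two-finger parallel gripper is mounted at the origin on the work surface. World frame = base frame: x ahead of the robot, y to its left, z up, the work surface at z = 0. Lengths are in m, angles in rad, forces in N, time in s.
With the tool pointing down it reaches from about 0.4 to 0.925 m from the base axis. Payload 3.4 kg.
Tool frame: the origin (TCP) lies at the very end of the fingers, on their centre line; the grasp point (between the pads) lies 19 mm behind it; z points along the fingers, y is the line along which they close (so a half turn about z gives the same grasp; the last joint's range is limited). The gripper opens to 85 mm and grips with 20 to 120 N. Pads are 22 mm wide; open, the fingers measure 114 mm over their backs; the gripper's body (76 mm by 85 mm) begins 54 mm behind the grasp point. The pads swing forward as they close: fully open they stand 13 mm farther back than shut.
Start: joints at [1.242, 0.307, 1.506, -0, 1.328, -0.073], TCP at [0.146, 0.556, 0.231] pointing down, gripper open.
Joint ranges: [-3.12, 3.12], [-1.05, 2.28], [0.14, 2.33], [-1.42, 4.57], [0.1, 2.73], [-2.68, 2.68]. Speed limits (rad/s): [2.57, 2.57, 3.14, 3.14, 3.14, 3.14].

INTERFACE

Orientations are given as a unit quaternion [x, y, z, w].
In Python, from plant import * gives the robot as it stands.
- The arm moves only by the tool servo_tool, never from a script. Its arguments are lists of equal length, an entry for each row: "translation": the shift along the tool's x, y, z as a fraction of full scale, a list of three; "twist": the turn, a rotation vector about the tool's x, y, z as a fraction of full scale, a list of three; "hand": the opening, from 0 (shut) to 1 (fully open). A call has 1 to 5 rows; each row shifts and turns the commanded pose from where the row before left it, along the tool's axes as they then stand; what a row does not reach is not made up. Full scale, the value 1, is 30 mm for a shift and 60 degrees for a turn. A row lasts 1/12 s, in which the tool goes at most 41.7 mm and 7.16 degrees, less where a joint would pass 70% of its speed; a pose out of reach is approached as far as the arm can. A call with a number of a shift or a turn outside -1 to 1 is refused whole. A call with a gripper value outside its range is refused whole. The fingers move at their own pace and stop on an object; "newtons" is the grip in N (left out, the last holds). Time passes only in rows, so rows that do not move let the fingers close. It gives the time, the measured TCP pose, the force, the opening and the grip force at its end, in the units of the state.
- read_state(): the state, without advancing time (a new reading comes with each control period).
- capture(name): name is "scene" or "top" or "wrist"; returns the picture (480x640x3 uint8, blue, green, red); there is no depth.
- calibration(name): a dict with "fx", "fy", "cx", "cy" (pixels), "R" (3x3) and "t" (3): a world point X has camera coordinates R X + t. Camera axes: x right, y down, z forward; pixel columns grow to the right and rows downward; lengths in m; the calibration is good to about 2 mm. A picture is of the moment at which its call begins: read the wrist's pose just before it. calibration takes no time and is no camera call; for the wrist camera it gives the pose at the moment of the call.
- hand_in(): hands the job in; it is judged then, once.
The state is a dict: "time": time; "joints": joint angles; "joint_vel": joint speeds; "tau": joint torques, N m; "tcp_pos": TCP position; "eef_rot": TCP orientation; "contact_force": force on the tool from outside, world axes, zero at the start; "wrist_torque": the same for the moment, N m; "grip_width": finger opening in m; "finger_force": force on a finger pad.
Only numpy, scipy, OpenCV 4.12 (cv2) and the standard library are available. Lean on these libraries where they do the work, as an engineer would, in place of code of your own. Each camera call takes 0.05 s, during which the arm holds its last target. There are 200 camera calls.

TASK

The bowl is already tapped on centre, upside down on the trimming chuck. Draw each of the three slides in by its post until its sprung pad bears on the bowl with the spring about half compressed, so that the bowl is held at three points ready for trimming; do not push the bowl off centre, press hard on the soft clay or touch it with the gripper, let go of the slides and leave the things lying around alone.

Things in the scene. Friction and masses are not known exactly. Their poses are not given: they have to be found in the camera images.
- chuck: Trimming chuck, fixed: flat aluminium head, 290 mm diameter, on a dark cast foot. Origin on its axis at the table top, z up; the head's upper face is 70 mm above it. Three radial slots carry three equal slides, slide_a along the chuck's +x, slide_b at +120 and slide_c at +240 degrees seen from above. The slides drag: each needs its own steady 4 to 6.5 N just to move, and stays where it is left.
- bowl: Soft clay bowl, 0.6 to 0.8 kg, upside down, held by friction only: over 3 N from one side may shift it. 64 mm high, about 128 mm across at the rim (below), 125 mm at pad height, flat base 74 mm on top. Pinched by hand: its radius is up to 5 mm more or less than that, different at each pad, so where a pad meets it must be felt. Origin: centre of the rim, on the head's face, z up.
- slide_a: Steel slide, foot 34 x 28 x 10 mm, with an upright round post 16 mm thick, top 62 mm above the head's face; grip it 30 to 60 mm above the face. Origin on the post's axis at the face; x points radially outwards, z up. Moves along x only; post starts 112 to 122 mm from the chuck's axis, can come in to 80 mm. The sprung pad on its inner side is described under slide_b.
- slide_b: Slide like slide_a. Each slide's pad: round rubber tip, 16 mm, 18 mm above the head's face, on a spring plunger pointing inwards; the free tip is 39 mm inwards of the post's axis. The plunger yields 6 mm with 0.8 N per mm from zero, then is solid. Half compressed is 3 mm, 2.4 N on the bowl, which is felt on the post on top of that slide's drag.
- slide_c: Slide like slide_a, with its own drag and the same sprung pad as slide_b.
- loop_tool: Bystander: loop trimming tool, wooden handle 13 mm thick, 180 mm long with its wire loop, lying on the table. Origin on the table under the middle of the tool, x along it.
- rib: Bystander: flat wooden rib, 94 x 64 x 6 mm with rounded ends, lying on the table. Origin at the middle of its underside, x along it.
- beaker: Bystander: grey-blue stoneware mug, 72 mm in diameter, 85 mm high, standing on the table. Origin at the middle of its foot.

How it is judged:
By the outcome, as a careful person would: the job done as asked, in the order asked, and still so for the second after the job is handed in, with the robot touching nothing.
It also fails if it takes over 69 s, if anything falls off the work surface, if the arm or the gripper's body presses on something with over 40 N, if the wrist force passes 120 N, or if a joint passes its speed limit or range.

## Working session

There is one attempt and no reset: what is moved stays moved. The work goes in short steps, Python scripts to look and compute and a tool call to move; the robot and the scene stay as the last step left them, time stands still between calls to the robot, and variables do not carry over. Pictures are saved under pics/ and viewed, at most 10 in all, crops included, and the job is handed in when it is done.

Besides the shell and the picture viewer there is one more tool, called after ">>>" as name(argument=value, ...), one argument or row to a line, values as JSON. servo_tool: Moves the arm, as the interface text tells. Its arguments: {"type":"object","properties":{"translation":{"type":"array"},"twist":{"type":"array"},"hand":{"type":"array"},"newtons":{"type":"number"}},"required":["translation","twist","hand"]}

```bash
mkdir -p pics; python3 - <<'E'
from plant import *
import cv2,numpy as np
s=read_state();print(s)
for n in("scene","top"):
    i=capture(n);cv2.imwrite(f"pics/{n}0.png",i);c=calibration(n);print(n,{k:np.round(v,4).tolist() for k,v in c.items()})
E
```

```text
{'time': 0.0, 'joints': array([ 1.24150208e+00,  3.07568623e-01,  1.50765117e+00,  2.75211543e-05,
        1.32841148e+00, -7.34735935e-02]), 'joint_vel': array([ 0.00096899,  0.00143304, -0.00074938,  0.00192369, -0.00088539,
        0.00065733]), 'tau': array([-3.09471734e-04, -4.57533181e+01, -2.51908350e+01, -3.55263201e-04,
        1.33703597e-02,  1.15139915e-05]), 'tcp_pos': array([0.14527359, 0.55563331, 0.23039193]), 'eef_rot': array([ 1.27565045e-01,  9.91829683e-01, -9.96041159e-04, -2.16973447e-04]), 'contact_force': array([ 0.17518397,  0.72892754, -0.07829039]), 'wrist_torque': array([-0.00493749,  0.03826548, -0.0370425 ]), 'finger_force': 0.0, 'grip_width': 0.08515113422471596}
scene {'fx': 478.7017, 'fy': 478.7017, 'cx': 325.4906, 'cy': 233.5413, 'R': [[-0.2413, 0.9704, -0.0029], [0.659, 0.1617, -0.7345], [-0.7124, -0.1791, -0.6786]], 't': [0.1369, -0.2953, 1.3654]}
top {'fx': 516.929, 'fy': 516.929, 'cx': 323.8101, 'cy': 229.7334, 'R': [[-0.0182, -0.9995, 0.0252], [-0.9861, 0.0137, -0.1658], [0.1654, -0.0278, -0.9858]], 't': [0.0014, 0.5819, 0.9885]}
```

View pics/scene0.png

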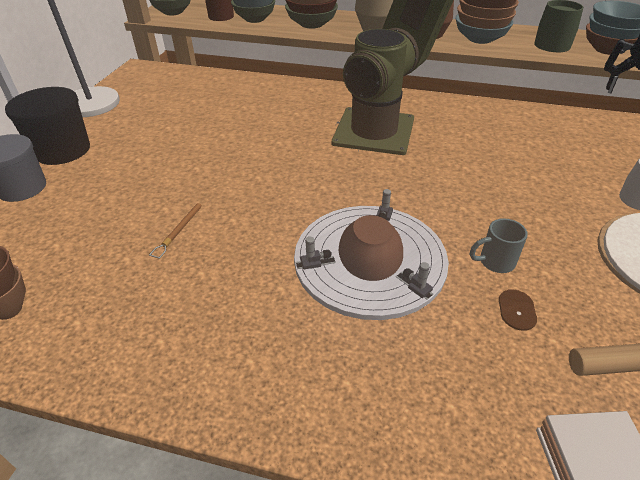

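View pics/top0.png

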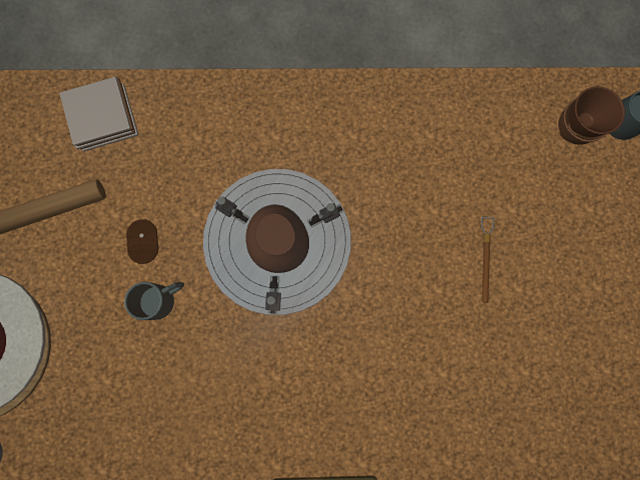

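The scene view shows the post tops near (387,192), (310,239) and (424,265). The top view shows the same posts near (272,300), (331,209) and (222,203), in that order, with the disc centred at about (277,241). I'll measure these more precisely.

```bash
cat > h.py <<'E'
from plant import *
import cv2,numpy as np
def ray(c,u,v):
    R=np.array(c["R"]);t=np.array(c["t"])
    d=R.T@np.array([(u-c["cx"])/c["fx"],(v-c["cy"])/c["fy"],1]);return -R.T@t,d/np.linalg.norm(d)
def plane(c,u,v,z):
    o,d=ray(c,u,v);return o+d*(z-o[2])/d[2]
def tri(c1,p1,c2,p2):
    o1,d1=ray(c1,*p1);o2,d2=ray(c2,*p2)
    s=np.linalg.lstsq(np.c_[d1,-d2],o2-o1,rcond=None)[0]
    a=o1+s[0]*d1;b=o2+s[1]*d2;return (a+b)/2,np.linalg.norm(a-b)
E
python3 - <<'E'
from h import *
cs,ct=calibration("scene"),calibration("top")
S=[(387,193),(310,239),(424,265)];T=[(272,300),(331,209),(222,203)]
for a,b in zip(S,T):
    p,e=tri(cs,a,ct,b);print(np.round(p,4),round(e,4))
# disc: low saturation, bright
for n,c,roi in(("scene",cs,(280,460,195,325)),("top",ct,(195,360,160,325))):
    i=cv2.imread(f"pics/{n}0.png");h=cv2.cvtColor(i,cv2.COLOR_BGR2HSV)
    m=((h[...,1]<70)&(h[...,2]>60)).astype(np.uint8);k=np.zeros_like(m);k[roi[2]:roi[3],roi[0]:roi[1]]=1;m*=k
    co=max(cv2.findContours(m,0,1)[0],key=cv2.contourArea)
    hull=cv2.convexHull(co)[:,0]
    P=np.array([plane(c,u,v,.07)[:2] for u,v in hull])
    A=np.c_[2*P,np.ones(len(P))];x=np.linalg.lstsq(A,(P**2).sum(1),rcond=None)[0]
    print(n,"centre",x[:2],"r",np.sqrt(x[2]+x[:2]@x[:2]))
a=cv2.resize(cv2.imread("pics/scene0.png")[180:310,290:455],None,fx=2.4,fy=3)
b=cv2.resize(cv2.imread("pics/top0.png")[165:320,195:355],None,fx=2.5,fy=2.5)
H=388
cv2.imwrite("pics/crop1.png",np.hstack([a[:H],b[:387] if a[:H].shape[0]==387 else cv2.resize(b,(400,min(H,a.shape[0])))]))
E
```

```text
[0.4411 0.0926 0.1237] 0.0042
[ 0.6077 -0.0189  0.1259] 0.0019
[0.6222 0.1839 0.1246] 0.0014
scene centre [0.55980385 0.08647725] r 0.1499673285868671
top centre [0.55956775 0.084825  ] r 0.14443452385244243
```

View pics/crop1.png

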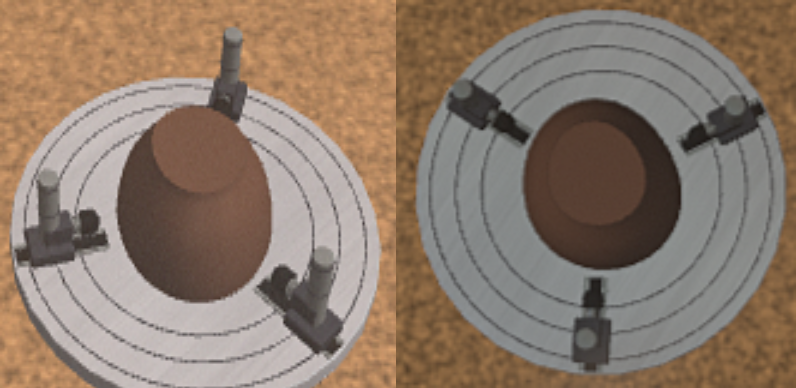

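The crop shows the post tops at scene (386.7,191), (310,239) and (424.6,264), and at top (270.6,300), (331.8,206.6) and (221,201.8). I'll refine the positions and work out the moves.

```bash
cat >> h.py <<'E'
from scipy.spatial.transform import Rotation as Ro
def delta(target,xang):
    """remaining shift in tool axes (in 30 mm units, after turn shown separately) and turn about tool z"""
    s=read_state();R=Ro.from_quat(s["eef_rot"]).as_matrix()
    a=np.degrees(np.arctan2(R[1,0],R[0,0]));d=np.array(target)-s["tcp_pos"]
    turn=-(xang-a);c,n=np.cos(np.radians(xang)),np.sin(np.radians(xang))
    Rt=np.array([[c,n,0],[n,-c,0],[0,0,-1]])
    print("x angle",a.round(2),"tilt",R[:,2].round(4),"turn z deg",turn.round(2),"frac",(turn/60).round(4))
    print("shift now axes/30mm",(R.T@d/.03).round(3),"after-turn axes",(Rt.T@d/.03).round(3))
E
python3 - <<'E'
from h import *
cs,ct=calibration("scene"),calibration("top");cw=calibration("wrist")
S=[(386.7,191),(310,239),(424.6,264)];T=[(270.6,300),(331.8,206.6),(221,201.8)]
for a,b in zip(S,T):
    p,e=tri(cs,a,ct,b);d=p[:2]-[.5597,.0855];print(np.round(p,4),round(e,4),"r,ang",np.hypot(*d),np.degrees(np.arctan2(d[1],d[0])), plane(ct,*b,.132).round(4),plane(cs,*a,.132).round(4))
R=np.array(cw["R"]);o=-R.T@cw["t"];s=read_state();Rt=Ro.from_quat(s["eef_rot"]).as_matrix()
print("cam in tool",Rt.T@(o-s["tcp_pos"]),"\n",R@Rt,cw["fx"],cw["cx"],cw["cy"])
delta([.445,.0925,.2],176.3)
E
```

```text
[0.4412 0.0932 0.1288] 0.0011 r,ang 0.118781808317552 176.2872564549487 [0.4411 0.0924 0.132 ] [0.4452 0.0941 0.132 ]
[ 0.6113 -0.0192  0.1293] 0.0044 r,ang 0.11667278174943033 -63.771842724704584 [ 0.6112 -0.0212  0.132 ] [ 0.6138 -0.0161  0.132 ]
[0.6236 0.1847 0.1287] 0.0008 r,ang 0.11801632510302826 57.23319240365562 [0.6229 0.1837 0.132 ] [0.6267 0.185  0.132 ]
cam in tool [ 0.0823089  -0.00037031 -0.14395164] 
 [[ 4.86494240e-04  9.99999730e-01 -5.51627999e-04]
 [-9.47233187e-01  2.84001872e-04 -3.20545175e-01]
 [-3.20544932e-01  6.78463729e-04  9.47233069e-01]] 340.61903829456793 323.9989350569278 237.41326938250285
x angle 165.34 tilt [-6.0e-04 -1.8e-03 -1.0e+00] turn z deg -10.96 frac -0.1826
shift now axes/30mm [-13.572 -12.407   1.037] after-turn axes [-10.966 -14.762   1.015]
```

>>> servo_tool(
  translation=[
    [-0.9, -0.9, 0],
    [-0.85, -0.95, 0],
    [-0.75, -1, 0],
    [-0.75, -1, 0],
    [-0.75, -1, 0],
  ],
  twist=[
    [0, 0, -0.095],
    [0, 0, -0.095],
    [0, 0, 0],
    [0, 0, 0],
    [0, 0, 0],
  ],
  hand=[1, 1, 1, 1, 1],
)

```text
time: 0.52
tcp_pos: [0.2481, 0.3958, 0.2309]
eef_rot: [0.028, 1.0, -0.0, -0.0]
contact_force: [1.2, -0.2, 0.1]
grip_width: 0.0856
finger_force: 0.0
```

>>> servo_tool(
  translation=[
    [-0.75, -1, 0],
    [-0.75, -1, 0],
    [-0.75, -1, 0],
    [-0.75, -1, 0],
    [-0.75, -1, 0],
  ],
  twist=[
    [0, 0, 0],
    [0, 0, 0],
    [0, 0, 0],
    [0, 0, 0],
    [0, 0, 0],
  ],
  hand=[1, 1, 1, 1, 1],
)

```text
time: 0.93
tcp_pos: [0.3519, 0.2396, 0.2311]
eef_rot: [0.028, 1.0, -0.0, -0.0]
contact_force: [0.8, 1.4, -0.2]
grip_width: 0.0855
finger_force: 0.0
```

>>> servo_tool(
  translation=[
    [-0.7, -1, 0.2],
    [-0.7, -1, 0.2],
    [-0.6, -1, 0.2],
    [0, 0, 0],
    [0, 0, 0],
  ],
  twist=[
    [0, 0, 0],
    [0, 0, 0],
    [0, 0, 0],
    [0, 0, 0],
    [0, 0, 0],
  ],
  hand=[1, 1, 1, 1, 1],
)

```text
time: 1.35
tcp_pos: [0.4066, 0.1465, 0.2127]
eef_rot: [0.031, 1.0, -0.0, -0.001]
contact_force: [0.1, 0.6, 0.3]
grip_width: 0.0854
finger_force: 0.0
```

```bash
python3 - <<'E'
from h import *
delta([.443,.093,.19],176.5)
c=calibration("wrist");i=capture("wrist");cv2.imwrite("pics/w1.png",i)
for p in ([.443,.093,.132],[.5597,.0855,.134]):
    q=np.array(c["R"])@p+c["t"];print(c["fx"]*q[0]/q[2]+c["cx"],c["fy"]*q[1]/q[2]+c["cy"])
E
```

```text
x angle 176.48 tilt [-1.7e-03 -1.0e-04 -1.0e+00] turn z deg -0.02 frac -0.0004
shift now axes/30mm [-1.322 -1.707  0.755] after-turn axes [-1.32  -1.708  0.757]
255.16987128691517 296.4917857998543
263.2222224648642 421.3831822689025
```

View pics/w1.png

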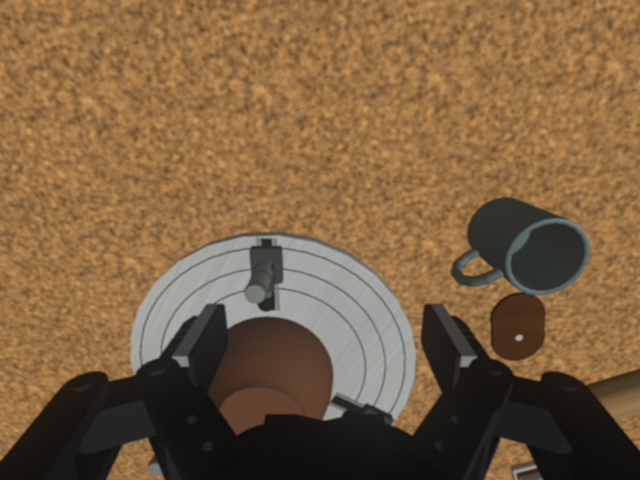

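The wrist view shows the post top at (256,292), against a predicted (255,296.5). The post is therefore about 3 mm farther out than I estimated, and well centred across. Its slot runs vertically in the image, so the heading is right.

>>> servo_tool(
  translation=[
    [-0.6, -0.85, 0.2],
    [-0.62, -0.86, 0.2],
    [0, 0, 0.4],
    [0, 0, 0.3],
    [0, 0, 0],
  ],
  twist=[
    [0, 0, 0],
    [0, 0, 0],
    [0, 0, 0],
    [0, 0, 0],
    [0, 0, 0],
  ],
  hand=[1, 1, 1, 1, 1],
)

```text
time: 1.82
tcp_pos: [0.4377, 0.0959, 0.1786]
eef_rot: [0.028, 1.0, 0.0, -0.002]
contact_force: [0.5, -0.1, 0.2]
grip_width: 0.0856
finger_force: 0.0
```

```bash
python3 - <<'E'
from h import *
delta([.440,.093,.1],176.5)
c=calibration("wrist");i=capture("wrist");cv2.imwrite("pics/w2.png",i[200:])
for p in ([.440,.093,.132],):
    q=np.array(c["R"])@p+c["t"];print(c["fx"]*q[0]/q[2]+c["cx"],c["fy"]*q[1]/q[2]+c["cy"]-200)
E
```

```text
x angle 176.82 tilt [-4.6e-03  2.0e-04 -1.0e+00] turn z deg 0.32 frac 0.0053
shift now axes/30mm [-0.093 -0.093  2.619] after-turn axes [-0.081 -0.093  2.619]
319.8769608961725 69.32268836372077
```

View pics/w2.png

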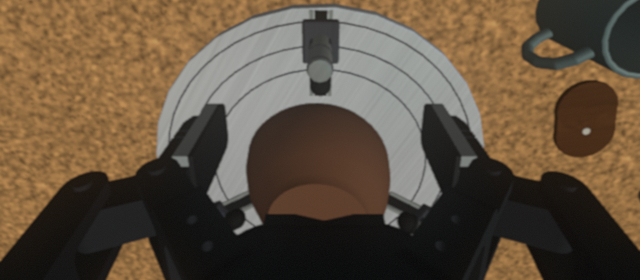

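The post top is at (320,71) in the crop against a predicted (320,69), so alignment is good. I'll descend, then read the force zero there before gripping.

>>> servo_tool(
  translation=[
    [-0.09, -0.09, 0.7],
    [0, 0, 0.7],
    [0, 0, 0.7],
    [0, 0, 0.5],
    [0, 0, 0],
  ],
  twist=[
    [0, 0, 0],
    [0, 0, 0],
    [0, 0, 0],
    [0, 0, 0],
    [0, 0, 0],
  ],
  hand=[1, 1, 1, 0.6, 0.4],
  newtons=30,
)

```text
time: 2.28
tcp_pos: [0.4398, 0.0931, 0.1004]
eef_rot: [0.027, 1.0, -0.0, -0.003]
contact_force: [-0.7, 0.7, 0.7]
grip_width: 0.064
finger_force: 0.0
```

>>> servo_tool(
  translation=[
    [0, 0, 0],
  ],
  twist=[
    [0, 0, 0],
  ],
  hand=[0.4],
)

```text
time: 2.37
tcp_pos: [0.4417, 0.093, 0.1023]
eef_rot: [0.027, 1.0, 0.0, -0.001]
contact_force: [-0.2, -0.4, 0.1]
grip_width: 0.0516
finger_force: 0.0
```

>>> servo_tool(
  translation=[
    [0, 0, 0],
  ],
  twist=[
    [0, 0, 0],
  ],
  hand=[0.4],
)

```text
time: 2.45
tcp_pos: [0.4431, 0.0929, 0.1033]
eef_rot: [0.028, 1.0, 0.0, 0.001]
contact_force: [-0.6, -0.2, -0.2]
grip_width: 0.0391
finger_force: 0.0
```

>>> servo_tool(
  translation=[
    [0, 0, 0],
  ],
  twist=[
    [0, 0, 0],
  ],
  hand=[0.4],
)

```text
time: 2.53
tcp_pos: [0.4436, 0.0926, 0.1036]
eef_rot: [0.028, 1.0, 0.0, 0.001]
contact_force: [0.1, -0.8, 0.9]
grip_width: 0.0342
finger_force: 0.0
```

>>> servo_tool(
  translation=[
    [0.1, 0, 0.05],
    [0, 0, 0],
    [0, 0, 0],
    [0, 0, 0],
  ],
  twist=[
    [0, 0, 0],
    [0, 0, 0],
    [0, 0, 0],
    [0, 0, 0],
  ],
  hand=[0.3, 0, 0, 0],
)

```text
time: 2.87
tcp_pos: [0.4395, 0.0929, 0.1016]
eef_rot: [0.029, 1.0, 0.001, 0.0]
contact_force: [-1.9, 3.6, 5.4]
grip_width: 0.0149
finger_force: 29.4
```

>>> servo_tool(
  translation=[
    [0, 0, 0],
    [0, 0, 0],
  ],
  twist=[
    [0, 0, 0],
    [0, 0, 0],
  ],
  hand=[0, 0],
)

```text
time: 3.03
tcp_pos: [0.4395, 0.0929, 0.1016]
eef_rot: [0.029, 1.0, 0.001, 0.0]
contact_force: [-1.8, 4.1, 7.0]
grip_width: 0.015
finger_force: 29.4
```

>>> servo_tool(
  translation=[
    [0, 0, 0],
    [0, 0, 0],
  ],
  twist=[
    [0, 0, 0],
    [0, 0, 0],
  ],
  hand=[0, 0],
)

```text
time: 3.2
tcp_pos: [0.4395, 0.0929, 0.1016]
eef_rot: [0.029, 1.0, 0.001, 0.0]
contact_force: [-2.7, 4.8, 6.3]
grip_width: 0.0151
finger_force: 29.4
```

>>> servo_tool(
  translation=[
    [-0.033, 0.02, -0.03],
    [-0.033, 0, 0],
    [-0.033, 0, 0],
    [-0.033, 0, 0],
    [-0.033, 0, 0],
  ],
  twist=[
    [0, 0, 0],
    [0, 0, 0],
    [0, 0, 0],
    [0, 0, 0],
    [0, 0, 0],
  ],
  hand=[0, 0, 0, 0, 0],
)

```text
time: 3.62
tcp_pos: [0.4422, 0.0928, 0.1016]
eef_rot: [0.029, 1.0, 0.0, -0.002]
contact_force: [-5.5, 4.2, 5.2]
grip_width: 0.0147
finger_force: 30.4
```

>>> servo_tool(
  translation=[
    [-0.033, 0, 0],
    [-0.033, 0, 0],
  ],
  twist=[
    [0, 0, 0],
    [0, 0, 0],
  ],
  hand=[0, 0],
)

```text
time: 3.78
tcp_pos: [0.4441, 0.0926, 0.1016]
eef_rot: [0.029, 1.0, 0.0, -0.002]
contact_force: [-5.4, 3.9, 5.4]
grip_width: 0.0146
finger_force: 30.4
```

>>> servo_tool(
  translation=[
    [-0.02, 0, 0],
    [-0.02, 0, 0],
  ],
  twist=[
    [0, 0, 0],
    [0, 0, 0],
  ],
  hand=[0, 0],
)

```text
time: 3.95
tcp_pos: [0.4454, 0.0925, 0.1016]
eef_rot: [0.029, 1.0, 0.0, -0.002]
contact_force: [-6.8, 3.3, 5.5]
grip_width: 0.0149
finger_force: 30.4
```

>>> servo_tool(
  translation=[
    [-0.02, 0, 0],
  ],
  twist=[
    [0, 0, 0],
  ],
  hand=[0],
)

```text
time: 4.03
tcp_pos: [0.4459, 0.0925, 0.1016]
eef_rot: [0.029, 1.0, 0.0, -0.002]
contact_force: [-5.9, 3.2, 5.3]
grip_width: 0.0152
finger_force: 30.4
```

>>> servo_tool(
  translation=[
    [-0.02, 0, 0],
  ],
  twist=[
    [0, 0, 0],
  ],
  hand=[0],
)

```text
time: 4.12
tcp_pos: [0.4465, 0.0925, 0.1016]
eef_rot: [0.029, 1.0, 0.0, -0.002]
contact_force: [-5.9, 3.1, 4.9]
grip_width: 0.0148
finger_force: 30.4
```

>>> servo_tool(
  translation=[
    [-0.02, 0, 0],
  ],
  twist=[
    [0, 0, 0],
  ],
  hand=[0],
)

```text
time: 4.2
tcp_pos: [0.4471, 0.0925, 0.1016]
eef_rot: [0.029, 1.0, 0.0, -0.002]
contact_force: [-6.1, 4.6, 5.6]
grip_width: 0.0149
finger_force: 30.4
```

>>> servo_tool(
  translation=[
    [-0.02, 0, 0],
  ],
  twist=[
    [0, 0, 0],
  ],
  hand=[0],
)

```text
time: 4.28
tcp_pos: [0.4477, 0.0924, 0.1016]
eef_rot: [0.029, 1.0, 0.0, -0.002]
contact_force: [-6.7, 3.0, 6.9]
grip_width: 0.0149
finger_force: 30.4
```

>>> servo_tool(
  translation=[
    [-0.02, 0, 0],
    [-0.02, 0, 0],
  ],
  twist=[
    [0, 0, 0],
    [0, 0, 0],
  ],
  hand=[0, 0],
)

```text
time: 4.45
tcp_pos: [0.4489, 0.0923, 0.1016]
eef_rot: [0.029, 1.0, 0.0, -0.002]
contact_force: [-5.7, 3.3, 5.5]
grip_width: 0.0148
finger_force: 30.4
```

>>> servo_tool(
  translation=[
    [-0.02, 0, 0],
  ],
  twist=[
    [0, 0, 0],
  ],
  hand=[0],
)

```text
time: 4.53
tcp_pos: [0.4495, 0.0923, 0.1016]
eef_rot: [0.029, 1.0, 0.0, -0.002]
contact_force: [-5.6, 3.4, 6.2]
grip_width: 0.0151
finger_force: 30.4
```

>>> servo_tool(
  translation=[
    [-0.02, 0, 0],
  ],
  twist=[
    [0, 0, 0],
  ],
  hand=[0],
)

```text
time: 4.62
tcp_pos: [0.4501, 0.0923, 0.1016]
eef_rot: [0.029, 1.0, 0.0, -0.002]
contact_force: [-5.6, 3.2, 5.4]
grip_width: 0.0153
finger_force: 30.4
```

>>> servo_tool(
  translation=[
    [-0.02, 0, 0],
  ],
  twist=[
    [0, 0, 0],
  ],
  hand=[0],
)

```text
time: 4.7
tcp_pos: [0.4507, 0.0922, 0.1016]
eef_rot: [0.029, 1.0, 0.0, -0.002]
contact_force: [-5.9, 4.2, 6.0]
grip_width: 0.0146
finger_force: 30.4
```

>>> servo_tool(
  translation=[
    [-0.02, 0, 0],
  ],
  twist=[
    [0, 0, 0],
  ],
  hand=[0],
)

```text
time: 4.78
tcp_pos: [0.4513, 0.0922, 0.1016]
eef_rot: [0.029, 1.0, 0.0, -0.002]
contact_force: [-6.7, 3.6, 6.3]
grip_width: 0.015
finger_force: 30.4
```

>>> servo_tool(
  translation=[
    [-0.02, 0, 0],
  ],
  twist=[
    [0, 0, 0],
  ],
  hand=[0],
)

```text
time: 4.87
tcp_pos: [0.4519, 0.0921, 0.1016]
eef_rot: [0.029, 1.0, 0.0, -0.002]
contact_force: [-5.7, 3.8, 6.1]
grip_width: 0.015
finger_force: 30.4
```

>>> servo_tool(
  translation=[
    [-0.02, 0, 0],
  ],
  twist=[
    [0, 0, 0],
  ],
  hand=[0],
)

```text
time: 4.95
tcp_pos: [0.4525, 0.0921, 0.1016]
eef_rot: [0.029, 1.0, 0.0, -0.002]
contact_force: [-6.4, 3.6, 4.9]
grip_width: 0.0151
finger_force: 30.4
```

>>> servo_tool(
  translation=[
    [-0.02, 0, 0],
  ],
  twist=[
    [0, 0, 0],
  ],
  hand=[0],
)

```text
time: 5.03
tcp_pos: [0.4531, 0.0921, 0.1016]
eef_rot: [0.029, 1.0, 0.0, -0.002]
contact_force: [-6.2, 3.1, 5.6]
grip_width: 0.0153
finger_force: 30.4
```

>>> servo_tool(
  translation=[
    [-0.02, 0, 0],
  ],
  twist=[
    [0, 0, 0],
  ],
  hand=[0],
)

```text
time: 5.12
tcp_pos: [0.4537, 0.092, 0.1016]
eef_rot: [0.029, 1.0, 0.0, -0.002]
contact_force: [-4.8, 4.0, 5.9]
grip_width: 0.0152
finger_force: 30.4
```

>>> servo_tool(
  translation=[
    [-0.02, 0, 0],
  ],
  twist=[
    [0, 0, 0],
  ],
  hand=[0],
)

```text
time: 5.2
tcp_pos: [0.4543, 0.092, 0.1016]
eef_rot: [0.029, 1.0, 0.0, -0.002]
contact_force: [-5.8, 3.8, 5.7]
grip_width: 0.0148
finger_force: 30.4
```

>>> servo_tool(
  translation=[
    [-0.015, 0, 0],
  ],
  twist=[
    [0, 0, 0],
  ],
  hand=[0],
)

```text
time: 5.28
tcp_pos: [0.4548, 0.092, 0.1016]
eef_rot: [0.029, 1.0, 0.0, -0.002]
contact_force: [-5.5, 3.0, 5.4]
grip_width: 0.0148
finger_force: 30.4
```

>>> servo_tool(
  translation=[
    [-0.015, 0, 0],
  ],
  twist=[
    [0, 0, 0],
  ],
  hand=[0],
)

```text
time: 5.37
tcp_pos: [0.4552, 0.0919, 0.1016]
eef_rot: [0.029, 1.0, 0.0, -0.002]
contact_force: [-5.1, 2.9, 6.2]
grip_width: 0.0152
finger_force: 30.4
```

>>> servo_tool(
  translation=[
    [-0.015, 0, 0],
  ],
  twist=[
    [0, 0, 0],
  ],
  hand=[0],
)

```text
time: 5.45
tcp_pos: [0.4557, 0.0919, 0.1016]
eef_rot: [0.029, 1.0, 0.0, -0.002]
contact_force: [-6.3, 3.4, 5.3]
grip_width: 0.015
finger_force: 30.4
```

>>> servo_tool(
  translation=[
    [-0.015, 0, 0],
  ],
  twist=[
    [0, 0, 0],
  ],
  hand=[0],
)

```text
time: 5.53
tcp_pos: [0.4561, 0.0919, 0.1016]
eef_rot: [0.029, 1.0, 0.0, -0.002]
contact_force: [-5.8, 3.0, 5.4]
grip_width: 0.0151
finger_force: 30.4
```

>>> servo_tool(
  translation=[
    [-0.015, 0, 0],
  ],
  twist=[
    [0, 0, 0],
  ],
  hand=[0],
)

```text
time: 5.62
tcp_pos: [0.4565, 0.0918, 0.1016]
eef_rot: [0.029, 1.0, 0.0, -0.002]
contact_force: [-5.1, 3.0, 5.9]
grip_width: 0.0152
finger_force: 30.5
```

>>> servo_tool(
  translation=[
    [-0.015, 0, 0],
  ],
  twist=[
    [0, 0, 0],
  ],
  hand=[0],
)

```text
time: 5.7
tcp_pos: [0.4568, 0.0918, 0.1016]
eef_rot: [0.029, 1.0, 0.0, -0.002]
contact_force: [-6.4, 3.1, 6.8]
grip_width: 0.0154
finger_force: 30.5
```

>>> servo_tool(
  translation=[
    [-0.015, 0, 0],
  ],
  twist=[
    [0, 0, 0],
  ],
  hand=[0],
)

```text
time: 5.78
tcp_pos: [0.4571, 0.0918, 0.1016]
eef_rot: [0.029, 1.0, 0.0, -0.003]
contact_force: [-6.7, 3.4, 6.9]
grip_width: 0.015
finger_force: 30.5
```

>>> servo_tool(
  translation=[
    [-0.015, 0, 0],
  ],
  twist=[
    [0, 0, 0],
  ],
  hand=[0],
)

```text
time: 5.87
tcp_pos: [0.4574, 0.0918, 0.1016]
eef_rot: [0.029, 1.0, 0.0, -0.003]
contact_force: [-6.2, 4.1, 7.6]
grip_width: 0.0148
finger_force: 30.5
```

>>> servo_tool(
  translation=[
    [-0.015, 0, 0],
  ],
  twist=[
    [0, 0, 0],
  ],
  hand=[0],
)

```text
time: 5.95
tcp_pos: [0.4578, 0.0917, 0.1016]
eef_rot: [0.029, 1.0, 0.0, -0.003]
contact_force: [-6.1, 4.0, 7.8]
grip_width: 0.0149
finger_force: 30.6
```

>>> servo_tool(
  translation=[
    [-0.015, 0, 0],
  ],
  twist=[
    [0, 0, 0],
  ],
  hand=[0],
)

```text
time: 6.03
tcp_pos: [0.4581, 0.0917, 0.1016]
eef_rot: [0.029, 1.0, 0.0, -0.003]
contact_force: [-7.3, 4.3, 7.3]
grip_width: 0.0151
finger_force: 30.6
```

>>> servo_tool(
  translation=[
    [-0.015, 0, 0],
  ],
  twist=[
    [0, 0, 0],
  ],
  hand=[0],
)

```text
time: 6.12
tcp_pos: [0.4584, 0.0917, 0.1016]
eef_rot: [0.029, 1.0, 0.0, -0.003]
contact_force: [-7.8, 3.6, 8.3]
grip_width: 0.015
finger_force: 30.6
```

Contact began at tcp x ≈ 0.4564: both the step size and the forces change there. The spring is now about 2 mm in, so I go to 0.4594.

>>> servo_tool(
  translation=[
    [-0.015, 0, 0],
  ],
  twist=[
    [0, 0, 0],
  ],
  hand=[0],
)

```text
time: 6.2
tcp_pos: [0.4588, 0.0917, 0.1016]
eef_rot: [0.029, 1.0, 0.0, -0.003]
contact_force: [-7.8, 2.6, 7.3]
grip_width: 0.015
finger_force: 30.6
```

>>> servo_tool(
  translation=[
    [-0.015, 0, 0],
  ],
  twist=[
    [0, 0, 0],
  ],
  hand=[0],
)

```text
time: 6.28
tcp_pos: [0.4591, 0.0917, 0.1016]
eef_rot: [0.029, 1.0, 0.0, -0.003]
contact_force: [-8.3, 3.4, 8.3]
grip_width: 0.015
finger_force: 30.7
```

>>> servo_tool(
  translation=[
    [-0.01, 0, 0],
  ],
  twist=[
    [0, 0, 0],
  ],
  hand=[0],
)

```text
time: 6.37
tcp_pos: [0.4593, 0.0917, 0.1016]
eef_rot: [0.029, 1.0, 0.0, -0.003]
contact_force: [-7.8, 3.6, 7.0]
grip_width: 0.015
finger_force: 30.7
```

>>> servo_tool(
  translation=[
    [0, 0, 0],
  ],
  twist=[
    [0, 0, 0],
  ],
  hand=[0],
)

```text
time: 6.45
tcp_pos: [0.4594, 0.0916, 0.1016]
eef_rot: [0.029, 1.0, 0.0, -0.003]
contact_force: [-8.1, 4.0, 7.9]
grip_width: 0.0151
finger_force: 30.7
```

>>> servo_tool(
  translation=[
    [0, 0, 0],
  ],
  twist=[
    [0, 0, 0],
  ],
  hand=[0],
)

```text
time: 6.53
tcp_pos: [0.4594, 0.0916, 0.1016]
eef_rot: [0.029, 1.0, 0.0, -0.003]
contact_force: [-8.0, 3.4, 8.3]
grip_width: 0.015
finger_force: 30.7
```

>>> servo_tool(
  translation=[
    [0, 0, 0],
  ],
  twist=[
    [0, 0, 0],
  ],
  hand=[0],
)

```text
time: 6.62
tcp_pos: [0.4594, 0.0916, 0.1016]
eef_rot: [0.029, 1.0, 0.0, -0.003]
contact_force: [-7.7, 3.4, 7.8]
grip_width: 0.0153
finger_force: 30.7
```

>>> servo_tool(
  translation=[
    [0.03, 0, 0],
    [0.03, 0, 0],
    [0, 0, 0],
  ],
  twist=[
    [0, 0, 0],
    [0, 0, 0],
    [0, 0, 0],
  ],
  hand=[0, 0, 0],
)

```text
time: 6.87
tcp_pos: [0.4594, 0.0917, 0.1016]
eef_rot: [0.029, 1.0, 0.0, -0.001]
contact_force: [-5.3, 3.0, 5.0]
grip_width: 0.0151
finger_force: 30.3
```

>>> servo_tool(
  translation=[
    [0, 0, 0],
  ],
  twist=[
    [0, 0, 0],
  ],
  hand=[0],
)

```text
time: 6.95
tcp_pos: [0.4594, 0.0917, 0.1016]
eef_rot: [0.029, 1.0, 0.0, -0.002]
contact_force: [-4.5, 3.0, 5.3]
grip_width: 0.0152
finger_force: 30.3
```

>>> servo_tool(
  translation=[
    [0, 0, 0],
  ],
  twist=[
    [0, 0, 0],
  ],
  hand=[0],
)

```text
time: 7.03
tcp_pos: [0.4594, 0.0917, 0.1016]
eef_rot: [0.029, 1.0, 0.0, -0.002]
contact_force: [-4.5, 3.6, 4.7]
grip_width: 0.0149
finger_force: 30.3
```

>>> servo_tool(
  translation=[
    [0.04, 0, 0],
    [0, 0, 0],
    [0, 0, 0],
    [0, 0, 0],
    [0, 0, 0],
  ],
  twist=[
    [0, 0, 0],
    [0, 0, 0],
    [0, 0, 0],
    [0, 0, 0],
    [0, 0, 0],
  ],
  hand=[0, 0, 0.5, 0.5, 0.5],
)

```text
time: 7.45
tcp_pos: [0.4609, 0.0912, 0.1019]
eef_rot: [0.028, 1.0, -0.0, 0.001]
contact_force: [-1.1, -0.1, 1.0]
grip_width: 0.0428
finger_force: 0.0
```

>>> servo_tool(
  translation=[
    [0, 0, 0],
    [0, 0, -0.3],
    [0, 0, -0.7],
    [0, 0, -0.8],
    [0, 0, -0.8],
  ],
  twist=[
    [0, 0, 0],
    [0, 0, 0],
    [0, 0, 0],
    [0, 0, 0],
    [0, 0, 0],
  ],
  hand=[0.5, 0.5, 0.5, 0.5, 0.5],
)

```text
time: 7.87
tcp_pos: [0.4596, 0.0914, 0.1809]
eef_rot: [0.028, 1.0, -0.0, -0.0]
contact_force: [0.3, -0.6, -0.6]
grip_width: 0.0427
finger_force: 0.0
```

>>> servo_tool(
  translation=[
    [-0.59, -0.38, 0],
    [-0.63, -0.31, 0],
    [-0.66, -0.235, 0],
    [-0.68, -0.155, 0],
    [-0.7, -0.075, 0],
  ],
  twist=[
    [0, 0, 0.111],
    [0, 0, 0.111],
    [0, 0, 0.111],
    [0, 0, 0.111],
    [0, 0, 0.111],
  ],
  hand=[0.6, 0.6, 0.6, 0.6, 0.6],
)

```text
time: 8.28
tcp_pos: [0.5458, 0.0289, 0.1807]
eef_rot: [0.316, 0.949, 0.0, 0.001]
contact_force: [1.1, 0.5, -0.1]
grip_width: 0.0512
finger_force: 0.0
```

>>> servo_tool(
  translation=[
    [-0.7, 0.005, 0],
    [-0.695, 0.085, 0],
    [-0.68, 0.165, 0],
    [-0.655, 0.245, 0],
    [0, 0, 0],
  ],
  twist=[
    [0, 0, 0.111],
    [0, 0, 0.111],
    [0, 0, 0.111],
    [0, 0, 0.111],
    [0, 0, 0],
  ],
  hand=[0.6, 0.6, 0.6, 0.6, 0.6],
)

```text
time: 8.7
tcp_pos: [0.6168, -0.0226, 0.1805]
eef_rot: [0.527, 0.85, 0.0, 0.002]
contact_force: [0.9, 0.2, 0.6]
grip_width: 0.051
finger_force: 0.0
```

>>> servo_tool(
  translation=[
    [0, 0, 0],
    [0, 0, 0],
  ],
  twist=[
    [0, 0, 0],
    [0, 0, 0],
  ],
  hand=[0.6, 0.6],
)

```text
time: 8.87
tcp_pos: [0.612, -0.0198, 0.1798]
eef_rot: [0.523, 0.852, -0.0, -0.001]
contact_force: [0.1, 0.7, 0.4]
grip_width: 0.0512
finger_force: 0.0
```

```bash
python3 - <<'E'
from h import *
delta([.6112,-.0202,.1],116.5)
c=calibration("wrist");i=capture("wrist");cv2.imwrite("pics/w3.png",i)
for p in ([.6112,-.0202,.132],[.4595,.0917,.132],[.5597,.0855,.134]):
    q=np.array(c["R"])@p+c["t"];print(c["fx"]*q[0]/q[2]+c["cx"],c["fy"]*q[1]/q[2]+c["cy"])
E
```

```text
x angle 116.87 tilt [-1.e-03  3.e-04 -1.e+00] turn z deg 0.37 frac 0.0061
shift now axes/30mm [-0.003 -0.029  2.66 ] after-turn axes [-1.00e-03 -3.10e-02  2.66e+00]
322.55557695641664 264.30685340669
134.96986470324217 -78.94797223136817
326.02566726597246 46.6809652241557
```

View pics/w3.png

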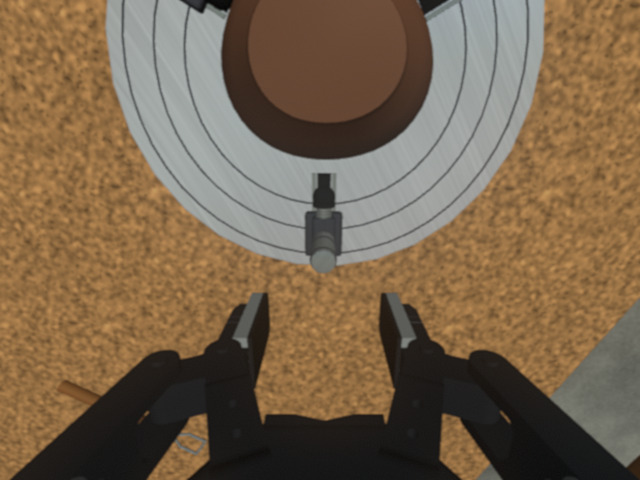

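The wrist view shows the post top at (323,261) against a predicted (322.6,264). It is about 2 mm farther in, centred across, and the slot is vertical. The bowl's base is near (327,43) with the same small offset, so it hasn't moved. I'll descend and grip.

>>> servo_tool(
  translation=[
    [0.05, -0.02, 0.7],
    [0, 0, 0.7],
    [0, 0, 0.7],
    [0, 0, 0.5],
    [0, 0, 0],
  ],
  twist=[
    [0, 0, 0],
    [0, 0, 0],
    [0, 0, 0],
    [0, 0, 0],
    [0, 0, 0],
  ],
  hand=[0.6, 0.6, 0.5, 0.4, 0.4],
)

```text
time: 9.33
tcp_pos: [0.6077, -0.0178, 0.0987]
eef_rot: [0.523, 0.852, -0.002, -0.003]
contact_force: [-0.8, 0.2, -0.3]
grip_width: 0.0342
finger_force: 0.0
```

>>> servo_tool(
  translation=[
    [0, 0, 0],
    [0, 0, 0],
    [0, 0, 0],
    [0, 0, 0],
    [0, 0, 0],
  ],
  twist=[
    [0, 0, 0],
    [0, 0, 0],
    [0, 0, 0],
    [0, 0, 0],
    [0, 0, 0],
  ],
  hand=[0.3, 0, 0, 0, 0],
)

```text
time: 9.75
tcp_pos: [0.6108, -0.0188, 0.1027]
eef_rot: [0.524, 0.852, -0.0, -0.0]
contact_force: [-5.3, -1.1, 4.9]
grip_width: 0.0152
finger_force: 30.2
```

>>> servo_tool(
  translation=[
    [0, 0, 0],
    [0, 0, 0],
  ],
  twist=[
    [0, 0, 0],
    [0, 0, 0],
  ],
  hand=[0, 0],
)

```text
time: 9.92
tcp_pos: [0.6108, -0.0188, 0.1027]
eef_rot: [0.524, 0.852, -0.0, -0.0]
contact_force: [-5.8, -0.3, 5.6]
grip_width: 0.0147
finger_force: 30.3
```

>>> servo_tool(
  translation=[
    [0.033, 0, 0],
    [0.033, 0, 0],
    [0.033, 0, 0],
    [0.033, 0, 0],
    [0.033, 0, 0],
  ],
  twist=[
    [0, 0, 0],
    [0, 0, 0],
    [0, 0, 0],
    [0, 0, 0],
    [0, 0, 0],
  ],
  hand=[0, 0, 0, 0, 0],
)

```text
time: 10.33
tcp_pos: [0.6099, -0.0169, 0.1027]
eef_rot: [0.524, 0.852, -0.001, 0.002]
contact_force: [-3.2, -7.1, 2.2]
grip_width: 0.0148
finger_force: 30.1
```

>>> servo_tool(
  translation=[
    [0.02, 0, 0],
    [0.02, 0, 0],
  ],
  twist=[
    [0, 0, 0],
    [0, 0, 0],
  ],
  hand=[0, 0],
)

```text
time: 10.5
tcp_pos: [0.6093, -0.0159, 0.1027]
eef_rot: [0.524, 0.852, -0.001, 0.002]
contact_force: [-3.6, -6.6, 2.2]
grip_width: 0.015
finger_force: 30.1
```

>>> servo_tool(
  translation=[
    [0.02, 0, 0],
  ],
  twist=[
    [0, 0, 0],
  ],
  hand=[0],
)

```text
time: 10.58
tcp_pos: [0.6091, -0.0153, 0.1027]
eef_rot: [0.524, 0.852, -0.001, 0.002]
contact_force: [-3.1, -6.7, 2.8]
grip_width: 0.0147
finger_force: 30.1
```

>>> servo_tool(
  translation=[
    [0.02, 0, 0],
  ],
  twist=[
    [0, 0, 0],
  ],
  hand=[0],
)

```text
time: 10.67
tcp_pos: [0.6088, -0.0148, 0.1027]
eef_rot: [0.524, 0.852, -0.001, 0.002]
contact_force: [-3.1, -7.8, 2.6]
grip_width: 0.0149
finger_force: 30.1
```

>>> servo_tool(
  translation=[
    [0.02, 0, 0],
  ],
  twist=[
    [0, 0, 0],
  ],
  hand=[0],
)

```text
time: 10.75
tcp_pos: [0.6086, -0.0143, 0.1027]
eef_rot: [0.524, 0.852, -0.001, 0.002]
contact_force: [-3.5, -6.9, 3.0]
grip_width: 0.0147
finger_force: 30.1
```

>>> servo_tool(
  translation=[
    [0.02, 0, 0],
  ],
  twist=[
    [0, 0, 0],
  ],
  hand=[0],
)

```text
time: 10.83
tcp_pos: [0.6083, -0.0137, 0.1027]
eef_rot: [0.524, 0.852, -0.001, 0.002]
contact_force: [-3.4, -7.5, 2.8]
grip_width: 0.015
finger_force: 30.1
```

>>> servo_tool(
  translation=[
    [0.015, 0, 0],
  ],
  twist=[
    [0, 0, 0],
  ],
  hand=[0],
)

```text
time: 10.92
tcp_pos: [0.6081, -0.0133, 0.1027]
eef_rot: [0.524, 0.852, -0.001, 0.002]
contact_force: [-2.9, -7.5, 3.5]
grip_width: 0.0151
finger_force: 30.1
```

>>> servo_tool(
  translation=[
    [0.015, 0, 0],
  ],
  twist=[
    [0, 0, 0],
  ],
  hand=[0],
)

```text
time: 11.0
tcp_pos: [0.6079, -0.0129, 0.1027]
eef_rot: [0.524, 0.852, -0.001, 0.002]
contact_force: [-3.0, -7.2, 2.9]
grip_width: 0.0147
finger_force: 30.1
```

>>> servo_tool(
  translation=[
    [0.015, 0, 0],
  ],
  twist=[
    [0, 0, 0],
  ],
  hand=[0],
)

```text
time: 11.08
tcp_pos: [0.6077, -0.0125, 0.1027]
eef_rot: [0.524, 0.852, -0.001, 0.002]
contact_force: [-2.5, -7.6, 2.5]
grip_width: 0.0149
finger_force: 30.1
```

>>> servo_tool(
  translation=[
    [0.015, 0, 0],
  ],
  twist=[
    [0, 0, 0],
  ],
  hand=[0],
)

```text
time: 11.17
tcp_pos: [0.6075, -0.0121, 0.1027]
eef_rot: [0.524, 0.852, -0.001, 0.002]
contact_force: [-3.3, -7.3, 3.6]
grip_width: 0.0149
finger_force: 30.1
```

>>> servo_tool(
  translation=[
    [0.015, 0, 0],
  ],
  twist=[
    [0, 0, 0],
  ],
  hand=[0],
)

```text
time: 11.25
tcp_pos: [0.6073, -0.0117, 0.1027]
eef_rot: [0.524, 0.852, -0.001, 0.002]
contact_force: [-3.1, -7.4, 2.9]
grip_width: 0.015
finger_force: 30.1
```

>>> servo_tool(
  translation=[
    [0.015, 0, 0],
  ],
  twist=[
    [0, 0, 0],
  ],
  hand=[0],
)

```text
time: 11.33
tcp_pos: [0.6071, -0.0113, 0.1027]
eef_rot: [0.524, 0.852, -0.001, 0.002]
contact_force: [-3.4, -8.0, 2.7]
grip_width: 0.0149
finger_force: 30.1
```

>>> servo_tool(
  translation=[
    [0.015, 0, 0],
  ],
  twist=[
    [0, 0, 0],
  ],
  hand=[0],
)

```text
time: 11.42
tcp_pos: [0.6069, -0.0109, 0.1027]
eef_rot: [0.524, 0.852, -0.001, 0.002]
contact_force: [-2.5, -7.7, 2.6]
grip_width: 0.0151
finger_force: 30.1
```

>>> servo_tool(
  translation=[
    [0.015, 0, 0],
  ],
  twist=[
    [0, 0, 0],
  ],
  hand=[0],
)

```text
time: 11.5
tcp_pos: [0.6067, -0.0105, 0.1027]
eef_rot: [0.524, 0.852, -0.001, 0.002]
contact_force: [-3.7, -7.2, 2.8]
grip_width: 0.015
finger_force: 30.1
```

>>> servo_tool(
  translation=[
    [0.015, 0, 0],
  ],
  twist=[
    [0, 0, 0],
  ],
  hand=[0],
)

```text
time: 11.58
tcp_pos: [0.6065, -0.0101, 0.1027]
eef_rot: [0.524, 0.852, -0.001, 0.002]
contact_force: [-3.8, -6.6, 2.6]
grip_width: 0.0155
finger_force: 30.1
```

>>> servo_tool(
  translation=[
    [0.015, 0, 0],
  ],
  twist=[
    [0, 0, 0],
  ],
  hand=[0],
)

```text
time: 11.67
tcp_pos: [0.6063, -0.0097, 0.1027]
eef_rot: [0.524, 0.852, -0.001, 0.002]
contact_force: [-3.6, -7.8, 2.9]
grip_width: 0.015
finger_force: 30.1
```

```bash
python3 - <<'E'
from h import *
s=read_state();print(s["tcp_pos"],s["contact_force"],s["wrist_torque"])
E
```

```text
[ 0.6062509  -0.00968233  0.1026924 ] [-3.58142512 -7.79761454  2.86105458] [-1.09214494e+00  4.91059408e-01  3.77344840e-04]
```

>>> servo_tool(
  translation=[
    [0.015, 0, 0],
  ],
  twist=[
    [0, 0, 0],
  ],
  hand=[0],
)

```text
time: 11.75
tcp_pos: [0.6061, -0.0093, 0.1027]
eef_rot: [0.524, 0.852, -0.001, 0.002]
contact_force: [-3.0, -7.9, 3.3]
grip_width: 0.015
finger_force: 30.1
```

>>> servo_tool(
  translation=[
    [0.015, 0, 0],
  ],
  twist=[
    [0, 0, 0],
  ],
  hand=[0],
)

```text
time: 11.83
tcp_pos: [0.6059, -0.0089, 0.1027]
eef_rot: [0.524, 0.852, -0.001, 0.002]
contact_force: [-3.6, -7.4, 1.8]
grip_width: 0.0151
finger_force: 30.1
```

>>> servo_tool(
  translation=[
    [0.015, 0, 0],
  ],
  twist=[
    [0, 0, 0],
  ],
  hand=[0],
)

```text
time: 11.92
tcp_pos: [0.6057, -0.0085, 0.1027]
eef_rot: [0.524, 0.852, -0.001, 0.002]
contact_force: [-3.2, -7.1, 2.8]
grip_width: 0.0151
finger_force: 30.1
```

>>> servo_tool(
  translation=[
    [0.015, 0, 0],
  ],
  twist=[
    [0, 0, 0],
  ],
  hand=[0],
)

```text
time: 12.0
tcp_pos: [0.6055, -0.0081, 0.1027]
eef_rot: [0.524, 0.852, -0.001, 0.002]
contact_force: [-3.4, -7.1, 2.5]
grip_width: 0.015
finger_force: 30.1
```

>>> servo_tool(
  translation=[
    [0.015, 0, 0],
  ],
  twist=[
    [0, 0, 0],
  ],
  hand=[0],
)

```text
time: 12.08
tcp_pos: [0.6053, -0.0077, 0.1027]
eef_rot: [0.524, 0.852, -0.001, 0.002]
contact_force: [-2.4, -7.5, 2.4]
grip_width: 0.0146
finger_force: 30.1
```

>>> servo_tool(
  translation=[
    [0.015, 0, 0],
  ],
  twist=[
    [0, 0, 0],
  ],
  hand=[0],
)

```text
time: 12.17
tcp_pos: [0.6051, -0.0073, 0.1027]
eef_rot: [0.524, 0.852, -0.001, 0.002]
contact_force: [-3.7, -7.5, 2.3]
grip_width: 0.0152
finger_force: 30.1
```

```bash
python3 - <<'E'
from h import *
s=read_state();print(s["tcp_pos"],s["contact_force"],s["wrist_torque"])
E
```

```text
[ 0.60507892 -0.00725437  0.10270571] [-3.69595251 -7.46160629  2.33835385] [-1.07594741  0.47621807  0.0526622 ]
```

>>> servo_tool(
  translation=[
    [0.015, 0, 0],
  ],
  twist=[
    [0, 0, 0],
  ],
  hand=[0],
)

```text
time: 12.25
tcp_pos: [0.6049, -0.0068, 0.1027]
eef_rot: [0.524, 0.852, -0.001, 0.002]
contact_force: [-2.4, -7.4, 2.8]
grip_width: 0.015
finger_force: 30.1
```

>>> servo_tool(
  translation=[
    [0.015, 0, 0],
  ],
  twist=[
    [0, 0, 0],
  ],
  hand=[0],
)

```text
time: 12.33
tcp_pos: [0.6047, -0.0064, 0.1027]
eef_rot: [0.524, 0.852, -0.001, 0.002]
contact_force: [-3.0, -7.0, 3.2]
grip_width: 0.0153
finger_force: 30.1
```

>>> servo_tool(
  translation=[
    [0.015, 0, 0],
  ],
  twist=[
    [0, 0, 0],
  ],
  hand=[0],
)

```text
time: 12.42
tcp_pos: [0.6045, -0.006, 0.1027]
eef_rot: [0.524, 0.852, -0.001, 0.002]
contact_force: [-2.3, -6.5, 2.7]
grip_width: 0.0147
finger_force: 30.1
```

>>> servo_tool(
  translation=[
    [0.015, 0, 0],
  ],
  twist=[
    [0, 0, 0],
  ],
  hand=[0],
)

```text
time: 12.5
tcp_pos: [0.6043, -0.0056, 0.1027]
eef_rot: [0.524, 0.852, -0.001, 0.002]
contact_force: [-2.9, -7.2, 3.1]
grip_width: 0.015
finger_force: 30.1
```

>>> servo_tool(
  translation=[
    [0.015, 0, 0],
  ],
  twist=[
    [0, 0, 0],
  ],
  hand=[0],
)

```text
time: 12.58
tcp_pos: [0.6041, -0.0052, 0.1027]
eef_rot: [0.524, 0.852, -0.001, 0.002]
contact_force: [-3.1, -7.4, 3.1]
grip_width: 0.015
finger_force: 30.1
```

>>> servo_tool(
  translation=[
    [0.015, 0, 0],
  ],
  twist=[
    [0, 0, 0],
  ],
  hand=[0],
)

```text
time: 12.67
tcp_pos: [0.6039, -0.0048, 0.1027]
eef_rot: [0.524, 0.852, -0.001, 0.002]
contact_force: [-3.1, -6.6, 2.9]
grip_width: 0.0147
finger_force: 30.1
```

```bash
python3 - <<'E'
from h import *
s=read_state();print(s["tcp_pos"],s["contact_force"],s["wrist_torque"])
E
```

```text
[ 0.60390854 -0.00483215  0.10274502] [-3.13516943 -6.57525228  2.87785276] [-1.08170696  0.41483653 -0.02163374]
```

>>> servo_tool(
  translation=[
    [0.015, 0, 0],
  ],
  twist=[
    [0, 0, 0],
  ],
  hand=[0],
)

```text
time: 12.75
tcp_pos: [0.6037, -0.0044, 0.1028]
eef_rot: [0.524, 0.852, -0.001, 0.002]
contact_force: [-2.9, -7.3, 2.2]
grip_width: 0.0149
finger_force: 30.1
```

>>> servo_tool(
  translation=[
    [0.015, 0, 0],
  ],
  twist=[
    [0, 0, 0],
  ],
  hand=[0],
)

```text
time: 12.83
tcp_pos: [0.6035, -0.004, 0.1027]
eef_rot: [0.524, 0.852, -0.001, 0.002]
contact_force: [-2.9, -7.8, 2.4]
grip_width: 0.0151
finger_force: 30.1
```

>>> servo_tool(
  translation=[
    [0.015, 0, 0],
  ],
  twist=[
    [0, 0, 0],
  ],
  hand=[0],
)

```text
time: 12.92
tcp_pos: [0.6033, -0.0036, 0.1027]
eef_rot: [0.524, 0.852, -0.001, 0.002]
contact_force: [-3.2, -7.0, 3.0]
grip_width: 0.0152
finger_force: 30.1
```

>>> servo_tool(
  translation=[
    [0.015, 0, 0],
  ],
  twist=[
    [0, 0, 0],
  ],
  hand=[0],
)

```text
time: 13.0
tcp_pos: [0.6031, -0.0032, 0.1027]
eef_rot: [0.524, 0.852, -0.001, 0.002]
contact_force: [-3.5, -7.3, 3.2]
grip_width: 0.0152
finger_force: 30.1
```

>>> servo_tool(
  translation=[
    [0.015, 0, 0],
  ],
  twist=[
    [0, 0, 0],
  ],
  hand=[0],
)

```text
time: 13.08
tcp_pos: [0.6029, -0.0028, 0.1027]
eef_rot: [0.524, 0.852, -0.001, 0.002]
contact_force: [-2.7, -7.9, 2.5]
grip_width: 0.0151
finger_force: 30.1
```

>>> servo_tool(
  translation=[
    [0.015, 0, 0],
  ],
  twist=[
    [0, 0, 0],
  ],
  hand=[0],
)

```text
time: 13.17
tcp_pos: [0.6028, -0.0025, 0.1027]
eef_rot: [0.524, 0.852, -0.001, 0.002]
contact_force: [-2.8, -7.9, 2.5]
grip_width: 0.0149
finger_force: 30.1
```

```bash
python3 - <<'E'
from h import *
s=read_state();print(s["tcp_pos"],s["contact_force"],s["wrist_torque"])
E
```

```text
[ 0.60275017 -0.00249903  0.10273665] [-2.84141352 -7.88243901  2.47905368] [-1.14908651  0.42869516 -0.02682879]
```

>>> servo_tool(
  translation=[
    [0.015, 0, 0],
  ],
  twist=[
    [0, 0, 0],
  ],
  hand=[0],
)

```text
time: 13.25
tcp_pos: [0.6026, -0.0022, 0.1027]
eef_rot: [0.524, 0.852, -0.001, 0.002]
contact_force: [-2.9, -7.3, 2.5]
grip_width: 0.0151
finger_force: 30.1
```

>>> servo_tool(
  translation=[
    [0.015, 0, 0],
  ],
  twist=[
    [0, 0, 0],
  ],
  hand=[0],
)

```text
time: 13.33
tcp_pos: [0.6024, -0.0018, 0.1027]
eef_rot: [0.524, 0.852, -0.001, 0.002]
contact_force: [-2.3, -7.9, 3.3]
grip_width: 0.0151
finger_force: 30.1
```

>>> servo_tool(
  translation=[
    [0.015, 0, 0],
  ],
  twist=[
    [0, 0, 0],
  ],
  hand=[0],
)

```text
time: 13.42
tcp_pos: [0.6023, -0.0015, 0.1027]
eef_rot: [0.524, 0.852, -0.001, 0.002]
contact_force: [-2.8, -8.3, 3.0]
grip_width: 0.0154
finger_force: 30.0
```

>>> servo_tool(
  translation=[
    [0.015, 0, 0],
  ],
  twist=[
    [0, 0, 0],
  ],
  hand=[0],
)

```text
time: 13.5
tcp_pos: [0.6021, -0.0012, 0.1027]
eef_rot: [0.524, 0.852, -0.001, 0.002]
contact_force: [-2.3, -9.7, 2.1]
grip_width: 0.0149
finger_force: 30.0
```

```bash
python3 - <<'E'
from h import *
s=read_state();print(s["tcp_pos"],s["contact_force"],s["wrist_torque"])
E
```

```text
[ 0.60208063 -0.00120806  0.10270278] [-2.31653257 -9.65175909  2.13138749] [-1.33382927  0.38722906 -0.05501527]
```

>>> servo_tool(
  translation=[
    [0.015, 0, 0],
  ],
  twist=[
    [0, 0, 0],
  ],
  hand=[0],
)

```text
time: 13.58
tcp_pos: [0.602, -0.0009, 0.1027]
eef_rot: [0.524, 0.852, -0.001, 0.002]
contact_force: [-3.3, -8.3, 2.5]
grip_width: 0.015
finger_force: 30.0
```

>>> servo_tool(
  translation=[
    [0.015, 0, 0],
  ],
  twist=[
    [0, 0, 0],
  ],
  hand=[0],
)

```text
time: 13.67
tcp_pos: [0.6018, -0.0006, 0.1027]
eef_rot: [0.524, 0.852, -0.001, 0.002]
contact_force: [-2.8, -8.9, 2.8]
grip_width: 0.0152
finger_force: 30.0
```

>>> servo_tool(
  translation=[
    [0.01, 0, 0],
    [0, 0, 0],
  ],
  twist=[
    [0, 0, 0],
    [0, 0, 0],
  ],
  hand=[0, 0],
)

```text
time: 13.83
tcp_pos: [0.6017, -0.0003, 0.1027]
eef_rot: [0.524, 0.852, -0.001, 0.002]
contact_force: [-2.8, -8.0, 2.3]
grip_width: 0.0152
finger_force: 30.0
```

>>> servo_tool(
  translation=[
    [0, 0, 0],
  ],
  twist=[
    [0, 0, 0],
  ],
  hand=[0],
)

```text
time: 13.92
tcp_pos: [0.6017, -0.0003, 0.1027]
eef_rot: [0.524, 0.852, -0.001, 0.002]
contact_force: [-3.4, -9.3, 1.6]
grip_width: 0.0147
finger_force: 30.0
```

```bash
python3 - <<'E'
from h import *
for k in range(4):
    s=read_state();print(s["tcp_pos"],s["contact_force"],s["wrist_torque"],(s["tcp_pos"][:2]-[.5597,.0855])@[.446,-.895]); capture("top")
E
```

```text
[ 6.01686503e-01 -3.41116492e-04  1.02720016e-01] [-3.40867101 -9.33049951  1.56252836] [-1.29985895  0.35600181 -0.05288348] 0.09555377955691455
[ 6.01719715e-01 -3.41276739e-04  1.02748204e-01] [-2.58843    -7.83887729  1.92135612] [-1.30870600e+00  4.19126057e-01 -9.86819272e-04] 0.09556873540498959
[ 6.01676161e-01 -3.42777469e-04  1.02718550e-01] [-2.31899909 -8.39283313  2.63135772] [-1.33339121  0.413634   -0.01287279] 0.09555065359170559
[ 6.01699824e-01 -3.67650285e-04  1.02732516e-01] [-2.31812895 -9.37114211  2.023738  ] [-1.3471241   0.40231092  0.01442116] 0.09558346864877469
```

>>> servo_tool(
  translation=[
    [0.015, 0, 0],
    [0, 0, 0],
  ],
  twist=[
    [0, 0, 0],
    [0, 0, 0],
  ],
  hand=[0, 0],
)

```text
time: 14.28
tcp_pos: [0.6015, -0.0, 0.1027]
eef_rot: [0.524, 0.852, -0.001, 0.002]
contact_force: [-2.2, -8.5, 2.1]
grip_width: 0.0151
finger_force: 30.0
```

```bash
cat >> h.py <<'E'
def avg(u,n=8):
    """mean radial force, torque-based force and radius along outward unit u"""
    o=[]
    for k in range(n):
        s=read_state();f=s["contact_force"];t=s["wrist_torque"];o.append([f[:2]@u,(np.array([-t[1],t[0]])/.148)@u,((s["tcp_pos"][:2]-[.5597,.0855])@u)*1e3]);capture("top")
    print(np.mean(o,0).round(3),np.std(o,0).round(3),s["time"])
E
python3 - <<'E'
from h import *
avg(np.array([.446,-.895]))
E
```

```text
[ 7.29   7.24  95.214] [0.672 0.092 0.012] 14.6333
```

>>> servo_tool(
  translation=[
    [-0.03, 0, 0],
    [-0.02, 0, 0],
    [0, 0, 0],
  ],
  twist=[
    [0, 0, 0],
    [0, 0, 0],
    [0, 0, 0],
  ],
  hand=[0, 0, 0],
)

```text
time: 14.93
tcp_pos: [0.6016, -0.0001, 0.1027]
eef_rot: [0.524, 0.852, -0.001, 0.001]
contact_force: [-3.4, -5.6, 3.0]
grip_width: 0.015
finger_force: 30.2
```

```bash
python3 - <<'E'
from h import *
avg(np.array([.446,-.895]),3)
E
```

```text
[ 3.506  3.091 95.247] [0.389 0.159 0.012] 15.0333
```

>>> servo_tool(
  translation=[
    [0, 0, 0],
    [0, 0, 0],
    [0, 0, 0],
    [0, 0, 0],
    [0, 0, -0.3],
  ],
  twist=[
    [0, 0, 0],
    [0, 0, 0],
    [0, 0, 0],
    [0, 0, 0],
    [0, 0, 0],
  ],
  hand=[0.5, 0.5, 0.5, 0.5, 0.5],
)

```text
time: 15.5
tcp_pos: [0.6001, 0.0021, 0.1094]
eef_rot: [0.524, 0.852, -0.001, -0.001]
contact_force: [-0.9, 0.9, 0.1]
grip_width: 0.0426
finger_force: 0.0
```

>>> servo_tool(
  translation=[
    [0, 0, -0.7],
    [0, 0, -0.8],
    [0, 0, -0.8],
    [0, 0, 0],
    [0, 0, 0],
  ],
  twist=[
    [0, 0, 0],
    [0, 0, 0],
    [0, 0, 0],
    [0, 0, 0],
    [0, 0, 0],
  ],
  hand=[0.5, 0.5, 0.5, 0.6, 0.6],
)

```text
time: 15.92
tcp_pos: [0.6027, 0.0019, 0.1822]
eef_rot: [0.524, 0.852, 0.001, 0.002]
contact_force: [0.1, 0.6, -0.9]
grip_width: 0.0513
finger_force: 0.0
```

>>> servo_tool(
  translation=[
    [0.575, 0.375, 0],
    [0.615, 0.305, 0],
    [0.645, 0.23, 0],
    [0.665, 0.155, 0],
    [0.68, 0.075, 0],
  ],
  twist=[
    [0, 0, 0.111],
    [0, 0, 0.111],
    [0, 0, 0.111],
    [0, 0, 0.111],
    [0, 0, 0.111],
  ],
  hand=[0.6, 0.6, 0.6, 0.6, 0.6],
)

```text
time: 16.33
tcp_pos: [0.6113, 0.1048, 0.1785]
eef_rot: [0.748, 0.664, -0.001, -0.001]
contact_force: [0.3, 0.5, 0.2]
grip_width: 0.0512
finger_force: 0.0
```

>>> servo_tool(
  translation=[
    [0.685, 0, 0],
    [0.68, -0.08, 0],
    [0.665, -0.16, 0],
    [0.64, -0.24, 0],
    [0, 0, 0],
  ],
  twist=[
    [0, 0, 0.111],
    [0, 0, 0.111],
    [0, 0, 0.111],
    [0, 0, 0.116],
    [0, 0, 0],
  ],
  hand=[0.6, 0.6, 0.6, 0.6, 0.6],
)

```text
time: 16.75
tcp_pos: [0.6207, 0.1893, 0.1784]
eef_rot: [0.881, 0.473, -0.0, -0.001]
contact_force: [-0.2, 0.5, -0.1]
grip_width: 0.0508
finger_force: 0.0
```

>>> servo_tool(
  translation=[
    [0, 0, 0],
    [0, 0, 0],
  ],
  twist=[
    [0, 0, 0],
    [0, 0, 0],
  ],
  hand=[0.6, 0.6],
)

```text
time: 16.92
tcp_pos: [0.6204, 0.1851, 0.1787]
eef_rot: [0.88, 0.475, -0.001, 0.0]
contact_force: [0.2, 0.4, -0.5]
grip_width: 0.0516
finger_force: 0.0
```

```bash
python3 - <<'E'
from h import *
delta([.623,.184,.1],56.5)
c=calibration("wrist");i=capture("wrist");cv2.imwrite("pics/w4.png",i)
for p in ([.623,.184,.132],[.5597,.0855,.134]):
    q=np.array(c["R"])@p+c["t"];print(c["fx"]*q[0]/q[2]+c["cx"],c["fy"]*q[1]/q[2]+c["cy"])
E
```

```text
x angle 56.7 tilt [-0.0019 -0.0011 -1.    ] turn z deg 0.2 frac 0.0033
shift now axes/30mm [0.022 0.094 2.624] after-turn axes [0.018 0.092 2.625]
328.056896001267 264.23035387753816
329.0234272662779 416.86958113152195
```

View pics/w4.png

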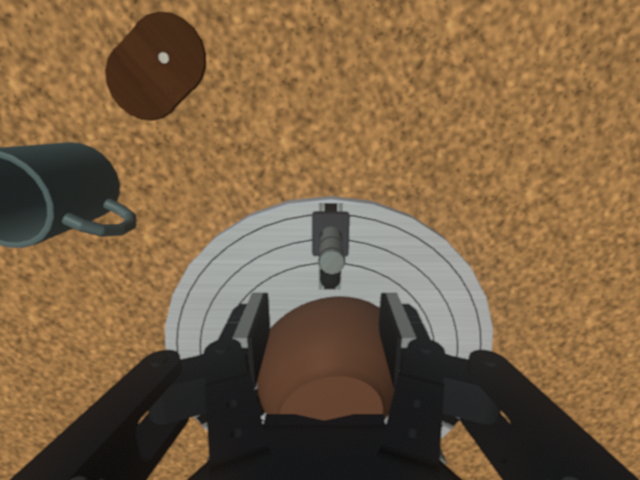

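The third post's top is at (332,261) against a predicted (328,264). The shift needed is about +4.7 mm in tool y and +2 mm in x. I'll descend and grip.

>>> servo_tool(
  translation=[
    [0.07, 0.16, 0.5],
    [0, 0, 0.7],
    [0, 0, 0.7],
    [0, 0, 0.65],
    [0, 0, 0],
  ],
  twist=[
    [0, 0, 0],
    [0, 0, 0],
    [0, 0, 0],
    [0, 0, 0],
    [0, 0, 0],
  ],
  hand=[0.6, 0.6, 0.5, 0.4, 0.4],
)

```text
time: 17.38
tcp_pos: [0.623, 0.1825, 0.0989]
eef_rot: [0.881, 0.474, -0.004, -0.001]
contact_force: [-1.5, -0.1, -0.6]
grip_width: 0.0342
finger_force: 0.0
```

>>> servo_tool(
  translation=[
    [0, 0, 0],
    [0, 0, 0],
    [0, 0, 0],
    [0, 0, 0],
    [0, 0, 0],
  ],
  twist=[
    [0, 0, 0],
    [0, 0, 0],
    [0, 0, 0],
    [0, 0, 0],
    [0, 0, 0],
  ],
  hand=[0.3, 0, 0, 0, 0],
)

```text
time: 17.8
tcp_pos: [0.6256, 0.1845, 0.1039]
eef_rot: [0.881, 0.474, -0.0, -0.0]
contact_force: [-2.9, 0.2, -1.2]
grip_width: 0.0148
finger_force: 30.1
```

>>> servo_tool(
  translation=[
    [0, 0, 0],
    [0, 0, 0],
  ],
  twist=[
    [0, 0, 0],
    [0, 0, 0],
  ],
  hand=[0, 0],
)

```text
time: 17.97
tcp_pos: [0.6256, 0.1846, 0.1038]
eef_rot: [0.881, 0.474, -0.0, -0.0]
contact_force: [-5.9, -0.5, 2.0]
grip_width: 0.0149
finger_force: 30.3
```

>>> servo_tool(
  translation=[
    [-0.033, 0, 0],
    [-0.033, 0, 0],
    [-0.033, 0, 0],
    [-0.033, 0, 0],
    [-0.033, 0, 0],
  ],
  twist=[
    [0, 0, 0],
    [0, 0, 0],
    [0, 0, 0],
    [0, 0, 0],
    [0, 0, 0],
  ],
  hand=[0, 0, 0, 0, 0],
)

```text
time: 18.38
tcp_pos: [0.6246, 0.1829, 0.1039]
eef_rot: [0.881, 0.474, 0.002, -0.001]
contact_force: [-1.7, 6.7, -1.3]
grip_width: 0.0145
finger_force: 30.0
```

>>> servo_tool(
  translation=[
    [-0.033, 0, 0],
    [-0.033, 0, 0],
    [-0.033, 0, 0],
    [-0.015, 0, 0],
    [-0.015, 0, 0],
  ],
  twist=[
    [0, 0, 0],
    [0, 0, 0],
    [0, 0, 0],
    [0, 0, 0],
    [0, 0, 0],
  ],
  hand=[0, 0, 0, 0, 0],
)

```text
time: 18.8
tcp_pos: [0.6224, 0.1797, 0.1039]
eef_rot: [0.881, 0.474, 0.002, -0.001]
contact_force: [-2.2, 6.4, -0.8]
grip_width: 0.0147
finger_force: 30.0
```

```bash
python3 - <<'E'
from h import *
avg(np.array([.552,.834]),8)
E
```

```text
[  4.      3.868 113.143] [0.521 0.105 0.029] 19.15
```

>>> servo_tool(
  translation=[
    [-0.015, 0, 0],
    [-0.015, 0, 0],
    [-0.015, 0, 0],
    [-0.015, 0, 0],
    [-0.015, 0, 0],
  ],
  twist=[
    [0, 0, 0],
    [0, 0, 0],
    [0, 0, 0],
    [0, 0, 0],
    [0, 0, 0],
  ],
  hand=[0, 0, 0, 0, 0],
)

```text
time: 19.62
tcp_pos: [0.6212, 0.1779, 0.1039]
eef_rot: [0.881, 0.474, 0.002, -0.001]
contact_force: [-2.5, 6.3, -0.8]
grip_width: 0.015
finger_force: 30.0
```

```bash
python3 - <<'E'
from h import *
avg(np.array([.552,.834]),8)
E
```

```text
[  4.233   3.859 110.903] [0.447 0.149 0.036] 19.9667
```

>>> servo_tool(
  translation=[
    [-0.02, 0, 0],
    [-0.02, 0, 0],
    [-0.02, 0, 0],
    [-0.02, 0, 0],
    [-0.02, 0, 0],
  ],
  twist=[
    [0, 0, 0],
    [0, 0, 0],
    [0, 0, 0],
    [0, 0, 0],
    [0, 0, 0],
  ],
  hand=[0, 0, 0, 0, 0],
)

```text
time: 20.43
tcp_pos: [0.6195, 0.1754, 0.1039]
eef_rot: [0.881, 0.474, 0.002, -0.001]
contact_force: [-2.8, 8.1, -1.1]
grip_width: 0.0151
finger_force: 30.0
```

```bash
python3 - <<'E'
from h import *
avg(np.array([.552,.834]),6)
E
```

```text
[  4.193   3.838 107.875] [0.78  0.215 0.056] 20.6833
```

>>> servo_tool(
  translation=[
    [-0.015, 0, 0],
    [-0.015, 0, 0],
    [-0.015, 0, 0],
  ],
  twist=[
    [0, 0, 0],
    [0, 0, 0],
    [0, 0, 0],
  ],
  hand=[0, 0, 0],
)

```text
time: 20.98
tcp_pos: [0.6188, 0.1742, 0.1039]
eef_rot: [0.881, 0.474, 0.002, -0.001]
contact_force: [-2.2, 6.8, -0.8]
grip_width: 0.0148
finger_force: 30.0
```

```bash
python3 - <<'E'
from h import *
avg(np.array([.552,.834]),6)
E
```

```text
[  3.881   3.887 106.538] [0.436 0.123 0.041] 21.2333
```

>>> servo_tool(
  translation=[
    [-0.015, 0, 0],
    [-0.015, 0, 0],
    [-0.015, 0, 0],
  ],
  twist=[
    [0, 0, 0],
    [0, 0, 0],
    [0, 0, 0],
  ],
  hand=[0, 0, 0],
)

```text
time: 21.53
tcp_pos: [0.618, 0.1731, 0.1039]
eef_rot: [0.881, 0.474, 0.002, -0.001]
contact_force: [-2.5, 7.0, -0.4]
grip_width: 0.0148
finger_force: 30.1
```

```bash
python3 - <<'E'
from h import *
avg(np.array([.552,.834]),6)
E
```

```text
[  4.174   3.865 105.185] [0.508 0.166 0.038] 21.7833
```

>>> servo_tool(
  translation=[
    [-0.015, 0, 0],
    [-0.015, 0, 0],
    [-0.015, 0, 0],
  ],
  twist=[
    [0, 0, 0],
    [0, 0, 0],
    [0, 0, 0],
  ],
  hand=[0, 0, 0],
)

```text
time: 22.08
tcp_pos: [0.6173, 0.172, 0.1039]
eef_rot: [0.881, 0.474, 0.002, -0.001]
contact_force: [-2.4, 5.8, -1.1]
grip_width: 0.0154
finger_force: 30.1
```

```bash
python3 - <<'E'
from h import *
avg(np.array([.552,.834]),6)
E
```

```text
[  4.025   3.929 103.839] [0.274 0.171 0.042] 22.3333
```

>>> servo_tool(
  translation=[
    [-0.015, 0, 0],
    [-0.015, 0, 0],
    [-0.015, 0, 0],
  ],
  twist=[
    [0, 0, 0],
    [0, 0, 0],
    [0, 0, 0],
  ],
  hand=[0, 0, 0],
)

```text
time: 22.63
tcp_pos: [0.6165, 0.1709, 0.1039]
eef_rot: [0.881, 0.474, 0.002, -0.001]
contact_force: [-2.1, 7.5, -1.2]
grip_width: 0.0148
finger_force: 30.1
```

```bash
python3 - <<'E'
from h import *
avg(np.array([.552,.834]),6)
E
```

```text
[  4.144   3.872 102.479] [0.566 0.217 0.039] 22.8833
```

>>> servo_tool(
  translation=[
    [-0.015, 0, 0],
    [-0.015, 0, 0],
    [-0.015, 0, 0],
  ],
  twist=[
    [0, 0, 0],
    [0, 0, 0],
    [0, 0, 0],
  ],
  hand=[0, 0, 0],
)

```text
time: 23.18
tcp_pos: [0.6158, 0.1697, 0.1039]
eef_rot: [0.881, 0.474, 0.002, -0.001]
contact_force: [-2.8, 6.4, 0.0]
grip_width: 0.0148
finger_force: 30.1
```

```bash
python3 - <<'E'
from h import *
avg(np.array([.552,.834]),6)
E
```

```text
[  4.146   3.956 101.109] [0.314 0.131 0.036] 23.4333
```

>>> servo_tool(
  translation=[
    [-0.015, 0, 0],
    [-0.015, 0, 0],
    [-0.015, 0, 0],
  ],
  twist=[
    [0, 0, 0],
    [0, 0, 0],
    [0, 0, 0],
  ],
  hand=[0, 0, 0],
)

```text
time: 23.73
tcp_pos: [0.6151, 0.1687, 0.1039]
eef_rot: [0.881, 0.474, 0.002, -0.001]
contact_force: [-2.3, 7.4, -0.6]
grip_width: 0.0152
finger_force: 30.1
```

```bash
python3 - <<'E'
from h import *
avg(np.array([.552,.834]),6)
E
```

```text
[ 4.696  4.427 99.957] [0.293 0.346 0.028] 23.9833
```

>>> servo_tool(
  translation=[
    [-0.015, 0, 0],
    [-0.015, 0, 0],
    [-0.015, 0, 0],
  ],
  twist=[
    [0, 0, 0],
    [0, 0, 0],
    [0, 0, 0],
  ],
  hand=[0, 0, 0],
)

```text
time: 24.28
tcp_pos: [0.6146, 0.1679, 0.1039]
eef_rot: [0.881, 0.474, 0.002, -0.001]
contact_force: [-1.8, 8.0, -1.5]
grip_width: 0.0151
finger_force: 30.0
```

```bash
python3 - <<'E'
from h import *
avg(np.array([.552,.834]),8)
E
```

```text
[ 5.549  5.16  98.91 ] [0.399 0.16  0.027] 24.6333
```

>>> servo_tool(
  translation=[
    [-0.015, 0, 0],
    [-0.01, 0, 0],
  ],
  twist=[
    [0, 0, 0],
    [0, 0, 0],
  ],
  hand=[0, 0],
)

```text
time: 24.85
tcp_pos: [0.6143, 0.1674, 0.1039]
eef_rot: [0.881, 0.474, 0.003, -0.001]
contact_force: [-2.0, 8.2, -2.1]
grip_width: 0.0149
finger_force: 30.0
```

```bash
python3 - <<'E'
from h import *
avg(np.array([.552,.834]),8)
E
```

```text
[ 5.801  5.602 98.383] [0.657 0.299 0.014] 25.2
```

>>> servo_tool(
  translation=[
    [-0.017, 0, 0],
    [-0.016, 0, 0],
    [0, 0, 0],
  ],
  twist=[
    [0, 0, 0],
    [0, 0, 0],
    [0, 0, 0],
  ],
  hand=[0, 0, 0],
)

```text
time: 25.5
tcp_pos: [0.6138, 0.1667, 0.1039]
eef_rot: [0.881, 0.474, 0.003, -0.001]
contact_force: [-2.6, 8.8, -1.5]
grip_width: 0.0149
finger_force: 30.0
```

```bash
python3 - <<'E'
from h import *
avg(np.array([.552,.834]),8)
E
```

```text
[ 6.098  6.048 97.573] [0.551 0.285 0.013] 25.85
```

>>> servo_tool(
  translation=[
    [0.03, 0, 0],
    [0.02, 0, 0],
    [0, 0, 0],
  ],
  twist=[
    [0, 0, 0],
    [0, 0, 0],
    [0, 0, 0],
  ],
  hand=[0, 0, 0],
)

```text
time: 26.15
tcp_pos: [0.6138, 0.1667, 0.1039]
eef_rot: [0.881, 0.474, 0.001, -0.001]
contact_force: [-3.1, 5.4, 0.4]
grip_width: 0.0149
finger_force: 30.2
```

```bash
python3 - <<'E'
from h import *
avg(np.array([.552,.834]),4)
E
```

```text
[ 2.775  2.551 97.606] [0.089 0.186 0.009] 26.3
```

>>> servo_tool(
  translation=[
    [0, 0, 0],
    [0, 0, 0],
    [0, 0, 0],
    [0, 0, 0],
    [0, 0, -0.3],
  ],
  twist=[
    [0, 0, 0],
    [0, 0, 0],
    [0, 0, 0],
    [0, 0, 0],
    [0, 0, 0],
  ],
  hand=[0.5, 0.5, 0.5, 0.5, 0.5],
)

```text
time: 26.77
tcp_pos: [0.6125, 0.1642, 0.111]
eef_rot: [0.881, 0.474, -0.001, -0.0]
contact_force: [-0.8, 0.7, -0.3]
grip_width: 0.0426
finger_force: 0.0
```

>>> servo_tool(
  translation=[
    [0, 0, -0.7],
    [0, 0, -0.8],
    [0, 0, -1],
    [0, 0, -1],
    [0, 0, -1],
  ],
  twist=[
    [0, 0, 0],
    [0, 0, 0],
    [0, 0, 0],
    [0, 0, 0],
    [0, 0, 0],
  ],
  hand=[0.5, 0.5, 0.5, 0.6, 0.6],
)

```text
time: 27.18
tcp_pos: [0.6133, 0.1645, 0.2493]
eef_rot: [0.881, 0.474, 0.0, 0.0]
contact_force: [0.4, -0.5, -0.4]
grip_width: 0.051
finger_force: 0.0
```

>>> servo_tool(
  translation=[
    [0.5, -0.5, 0],
    [0.7, -0.7, 0],
    [0.7, -0.7, 0],
    [0.7, -0.7, 0],
    [0.7, -0.7, 0],
  ],
  twist=[
    [0, 0, 0],
    [0, 0, 0],
    [0, 0, 0],
    [0, 0, 0],
    [0, 0, 0],
  ],
  hand=[0.6, 0.6, 0.6, 0.6, 0.6],
)

```text
time: 27.6
tcp_pos: [0.5852, 0.3029, 0.2484]
eef_rot: [0.881, 0.473, 0.001, 0.0]
contact_force: [0.3, 0.4, 0.1]
grip_width: 0.0516
finger_force: 0.0
```

>>> servo_tool(
  translation=[
    [0, 0, 0],
    [0, 0, 0],
    [0, 0, 0],
  ],
  twist=[
    [0, 0, 0],
    [0, 0, 0],
    [0, 0, 0],
  ],
  hand=[0.6, 0.6, 0.6],
)

```text
time: 27.85
tcp_pos: [0.5853, 0.3016, 0.2477]
eef_rot: [0.881, 0.474, 0.0, 0.0]
contact_force: [0.1, -0.0, -0.5]
grip_width: 0.051
finger_force: 0.0
```

```bash
python3 - <<'E'
from h import *
i=capture("top");j=capture("scene");o=cv2.imread("pics/top0.png")
f=lambda a:cv2.resize(a[165:320,195:355],None,fx=2.45,fy=2.45,interpolation=cv2.INTER_CUBIC)
cv2.imwrite("pics/fin.png",np.hstack([f(o),f(i)]))
for a in(o,i):
    h=cv2.cvtColor(a,cv2.COLOR_BGR2HSV)[165:320,195:355]
    m=((h[...,1]>80)&((h[...,0]<12)|(h[...,0]>170))).astype(np.uint8)
    k=np.zeros_like(m);cv2.circle(k,(82,76),45,1,-1);M=cv2.moments(m*k,True);print(M["m10"]/M["m00"],M["m01"]/M["m00"],M["m00"])
E
```

```text
79.6359847169156 74.0201458839875 2879.0
79.76944065484311 73.89392905866303 2932.0
```

View pics/fin.png

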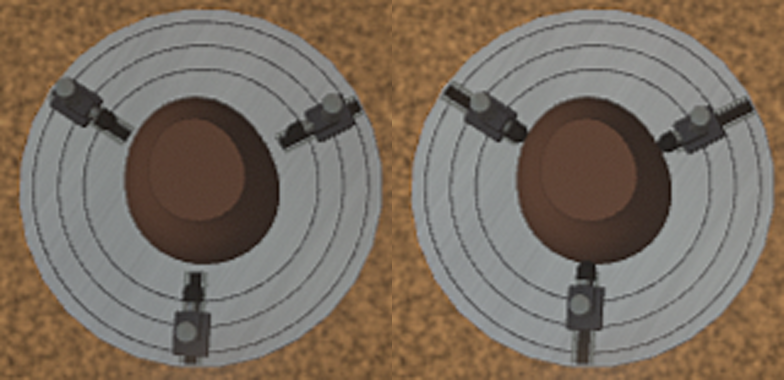

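In the before/after view all three pads now touch the bowl. Its centroid moved only about 0.2 px, so it stayed on centre, and the arm is clear.

```bash
python3 -c "
from plant import *
print(hand_in())"
```

```text
the job is handed in; nothing more can be done
None
```

I drew all three slides in until their pads bear on the bowl, each spring about 2.6–3.1 mm compressed (half is 3 mm), with the bowl still on centre, the gripper clear, and the job handed in at about 28 s.

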